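# Pull the pleated filter from the bench dust extractor for inspection

### The arm

A 7-joint arm with a two-finger parallel gripper is mounted at the origin on a cart in front of the work surface, level with it; the furniture and walls round the work are solid. World frame = base frame: x ahead of the robot, y to its left, z up, the work surface at z = 0. Lengths are in m, angles in rad, forces in N, time in s.
With the tool pointing down it reaches from about 0.4 to 0.85 m from the base axis. Payload 4.5 kg.
Tool frame: the origin (TCP) lies at the very end of the fingers, on their centre line; the grasp point (between the pads) lies 19 mm behind it; z points along the fingers, y is the direction in which the jaws open and shut (so a half turn about z gives the same grasp; the last joint's range is limited). The gripper opens to 85 mm and grips with 20 to 120 N. Pads are 22 mm wide; open, the fingers measure 114 mm over their backs; the gripper's body (76 mm by 85 mm) begins 54 mm behind the grasp point. The pads swing forward as they close: fully open they stand 13 mm farther back than shut.
Start: joints at [1.282, 0.689, -0.195, 1.565, 0.157, 0.902, -0.215], TCP at [0.198, -0.593, 0.231] pointing down, gripper open.
Joint ranges: [-3.01, 3.01], [-0.46, 2.08], [-1.47, 1.51], [0.13, 2.56], [-1, 4.14], [0.04, 2.09], [-2.66, 2.66]. Speed limits (rad/s): [2.57, 2.57, 3.14, 3.14, 3.14, 3.14, 3.14].

### API

Orientations are given as a unit quaternion [x, y, z, w].
In Python, from cell import read_state, get_image, calibration, job_done, find_in, place_of gives the robot as it stands.
- The arm moves only by the tool send_rows, never from a script. Its argument "deltas" is a list of rows, each a list of 7 numbers: the turn, a rotation vector about the tool's x, y, z in degrees, then the shift along the tool's x, y, z in cm, then the finger opening in cm, from 0 to 8.54. A call has 1 to 20 rows; each row is the pose to reach, as a shift and turn from the pose commanded when the call began, along the tool's axes at that moment; what a row does not reach only later rows make up. A row lasts 1/8 s, in which the tool goes at most 62.5 mm and 10.7 degrees, less where a joint would pass 70% of its speed; a pose out of reach is approached as far as the arm can. A call with a gripper value outside its range is refused whole. The fingers move at their own pace and stop on an object; "force" is the grip in N (left out, the last holds). Time passes only in rows, so rows that repeat a pose let the fingers close. It gives the time, the measured TCP pose, the force and the opening at its end, in the units of the state.
- read_state(): the state, without advancing time (a new reading comes with each control period).
- get_image(name): name is "scene" or "top" or "wrist"; returns the picture (384x512x3 uint8, red, green, blue); there is no depth.
- calibration(name): a dict with "fx", "fy", "cx", "cy" (pixels), "k1" (the pictures are not rectified: a ray, as slopes to the right and down, at radius r is drawn at 1 + k1 r^2 times it, then the intrinsics apply), "pose" (4x4, takes a point from camera to world coordinates); the wrist camera has in their place "tool_from_camera" (4x4, takes a point from camera to tool coordinates, whose origin is the TCP and whose axes are the flange's). Camera axes: x right, y down, z forward; pixel columns grow to the right and rows downward; lengths in m; the calibration is good to about 2 mm. A picture is of the moment at which its call begins: read the wrist's pose just before it. calibration takes no time and is no camera call.
- job_done(): hands the job in, once; it reports no verdict.
Trained networks look in the newest picture that a camera, given by its name, has taken for a name from the list of things; names that differ only in an ending like _2 or _b are one class to them, and where a whole thing is asked for, a point or a joint stands for the part that bears it (a point fixed in the world has none). Each returns a list of dicts, best first, with "conf" (0 to 1); they miss things now and then, are a little off and sometimes report something else, mostly with a low value. They report only what shows in the picture. A call takes as long as a camera call.
- find_in(camera, name): "rect" ([left, top, right, bottom] as shares, 0 to 1, of the picture: columns of its width, rows of its height, round what is visible of it).
- place_of(camera, name): "at" ([column, row] as shares, 0 to 1, of the picture: columns of its width, rows of its height: a listed point, or the origin of a listed thing).
The state is a dict: "time_s": time; "joint_pos": joint angles; "joint_velocities": joint speeds; "tau": joint torques, N m; "ee_pos": TCP position; "eef_rot": TCP orientation; "force": force on the tool from outside, world axes, zero at the start; "moment": the same for the moment, N m; "grip_width": opening from 0.0 (shut) to 1.0 (fully open).
Only numpy, scipy, OpenCV 4.12 (cv2) and the standard library are available. Lean on these libraries where they do the work, as an engineer would, in place of code of your own. Each camera call takes 0.05 s, during which the arm holds its last target. There are 200 camera calls.

### The job

Inspect the filter of the dust extractor: first press both inlet caps fully home so that no dust can puff out of the inlets, then lift the cover flap until it stands open by itself. Draw the pleated filter plate (the one with the short pull tab) straight up out of its guides and leave the mesh plate (long tab) seated; hold the pleated plate up well clear of the extractor, upright and still, with a broad face turned towards the front of the counter where the robot stands. Finish while still holding it there, and do not disturb the cake of wax, pencil and scissors lying beside the extractor.

Things in the scene. Friction and masses are not known exactly. Their poses are not given: they have to be found in the camera images.
- extractor: Grey box-shaped bench dust extractor, fixed, 194 (x) x 258 (y) x 135 mm high. x runs from its front (louvres, dial, switch; towards the robot) to its back, y to its left, z up. Origin on the counter; housing spans x -64 to 130, y -134 to 124 mm. The inlets stand on its top at y = -79, x = -22 and 66 mm; the filter chamber is left of them under the flap.
- chamber_mouth (a point): Centre of the filter chamber's open top, at extractor (0, 50, 135) mm, axes as the extractor. The mouth is 116 (x) x 136 mm (y), the floor 123 mm below. The plates stand in vertical channels, 13 mm wide, in the front and back walls, 27 mm to either side (y) of this centre; they end open 35 mm below the rim.
- front_cap (a joint): Height of the front inlet cap above its seat, m: 0 = fully home, 0.012 = highest. It slides straight down on its spigot under a push of about 8 N and stays where it is left. It starts several mm proud.
- front_cap_top (a point): Centre of the top face of the front inlet cap, a black ribbed cap of 58 mm diameter, 17 mm tall; z up. When home this point stands 157 mm over the counter.
- rear_cap (a joint): Height of the rear inlet cap above its seat, as for the front one.
- rear_cap_top (a point): Centre of the top face of the rear inlet cap, the same as the front one, 88 mm behind it.
- flap (a joint): Opening angle of the cover flap, rad: 0 = closed and flat, 1.57 = upright, 1.95 = stop, leaning back. Friction hinge (0.25 N m): it stays where it is left. It turns up and back, about the extractor's y axis.
- flap_bar (a point): Middle of the flap's round steel bar pull, 10 mm thick, along the extractor's y, 66 mm free between its posts, its axis 38 mm above the flap's upper face. Axes turn with the flap. Closed, it lies 120 mm in front of and 44 mm above the hinge line. The grey flap is 142 mm (front to back) x 150 x 6 mm; its front edge lies 22 mm in front of the bar.
- flap_hinge (a point): Middle of the flap's hinge line, at extractor x = 70, y = 50, z = 135 mm (the flap's back edge).
- pleated_plate: Pleated paper filter in a grey frame, 110 (x) x 10 (y) x 92 mm (z, up), about 0.12 kg; pull tab 24 mm long (x), 10 mm thick (y), mid top edge, up to z = 117 mm, 6 mm below the rim. Origin: middle of its lower edge. Stands loose on the chamber floor in one of the two guides (it varies), x and y as the extractor's, hidden by the flap. Broad faces look along its y.
- pleated_plate_tab (a point): Grip point in the pull tab of the pleated plate, 108 mm above its lower edge, 16 mm above the top edge of its frame; axes as the plate.
- mesh_plate: Wire-mesh filter plate in the same grey frame in the other guide, 54 mm beside the first (44 mm free between them), about 0.2 kg; its pull tab is 66 mm long. Origin: middle of the lower edge. It stays where it is.
- counter_front (a point): No object: a point on the counter by its front edge; its x axis points straight ahead from the robot, y to the left.
- beeswax: Yellow cake of beeswax, 38 x 52 x 18 mm, to the right of the extractor; origin at the centre of its underside. Leave alone.
- pencil: Pencil, 166 mm long, to the left of the extractor. Leave alone.
- scissors: Steel scissors, 186 mm long, lying flat at the right; origin at their middle. Leave alone.

How it is judged:
On the way, in this order (a step that is already met when the one before it is completed fails the run):
1. both inlet caps are pressed fully home while the flap is closed (value of joint each of front_cap, rear_cap below 0.0015 m and value of joint flap below 0.1 rad), for 0.2 s.
2. the flap stands open by itself, the plate still in its guides (value of joint flap above 1.3 rad and contact force between the fingers and flap below 0.1 N and z of pleated_plate in the frame of extractor below 0.03 m), for 0.2 s.
At the end, for the whole second after the job is handed in: Fingers hold the pleated plate, its lower edge 30+ mm above the extractor's rim, upright within 0.25 rad, a broad face to the front within 0.5 rad, still (<30 mm/s), touching nothing else; mesh plate seated within 5 mm, flap open beyond 1.3 rad, both caps home within 1.5 mm (z of pleated_plate in the frame of extractor above 0.165 m and angle between pleated_plate's own z axis and vertical below 0.25 rad and angle between the y axis of pleated_plate and the x axis of counter_front, either way round below 0.5 rad and linear speed of pleated_plate below 0.03 m/s and contact force between the fingers and pleated_plate above 1 N and contact force between pleated_plate and extractor below 0.1 N and contact force between pleated_plate and mesh_plate below 0.1 N and z of mesh_plate in the frame of extractor below 0.017 m and value of joint flap above 1.3 rad and value of joint each of front_cap, rear_cap below 0.0015 m); the arm keeps its last pose, push and grip.
It fails at once if the flap is opened while an inlet cap is still proud (value of joint flap above 0.15 rad and value of joint any of front_cap, rear_cap above 0.003 m).
It fails at once if the mesh plate is drawn out (z of mesh_plate in the frame of extractor above 0.04 m).
It fails at once if the cake of wax, pencil or scissors are moved by more than 30 mm (distance of any of beeswax, pencil, scissors from where it was at the start of the episode above 0.03 m).
It also fails if it takes over 72 s, if anything falls off the work surface, if the arm or the gripper's body presses on something with over 40 N, if the wrist force passes 120 N, or if a joint passes its speed limit or range.

## Working session

There is one attempt and no reset: what is moved stays moved. The work goes in short steps, Python scripts to look and compute and a tool call to move; the robot and the scene stay as the last step left them, time stands still between calls to the robot, and variables do not carry over. Pictures are saved under pics/ and viewed, about 8 in all and at most 12, crops included, and the job is handed in when it is done.

Besides the shell and the picture viewer there is one more tool, called as a command line: name --pt "numbers of a row" for each row, then --argument value for the rest. send_rows: Moves the arm, as the interface text tells. Its arguments: {"type":"object","properties":{"deltas":{"type":"array"},"force":{"type":"number"}},"required":["deltas"]}

```bash
mkdir -p pics; cat > h.py <<'E'
import numpy as np, cv2
from scipy.spatial.transform import Rotation as R
from cell import read_state, get_image, calibration, job_done, find_in, place_of
def campose(n):
    c=calibration(n)
    if 'pose' in c: return c,np.array(c['pose'])
    s=read_state();T=np.eye(4);T[:3,:3]=R.from_quat(s['eef_rot']).as_matrix();T[:3,3]=s['ee_pos']
    return c,T@np.array(c['tool_from_camera'])
def ray(n,uv):
    c,P=campose(n);u,v=uv
    d=cv2.undistortPoints(np.array([[[u*1.,v]]]),np.array([[c['fx'],0,c['cx']],[0,c['fy'],c['cy']],[0,0,1]]),np.array([c['k1'],0,0,0,0.]))[0,0]
    return P[:3,3],P[:3,:3]@np.array([d[0],d[1],1])
def atz(n,uv,z):
    o,d=ray(n,uv);return o+d*(z-o[2])/d[2]
def proj(n,p):
    c,P=campose(n);q=np.linalg.inv(P)@np.append(p,1);x=q[:2]/q[2];x=x*(1+c['k1']*(x@x))
    return np.array([c['fx']*x[0]+c['cx'],c['fy']*x[1]+c['cy']])
def px(at): return np.array(at)*[512,384]
def snap(n,f):
    im=get_image(n);cv2.imwrite('pics/'+f,im[:,:,::-1]);return im
def tri(a,ua,b,ub):
    o1,d1=ray(a,ua);o2,d2=ray(b,ub)
    A=np.stack([d1,-d2],1);t=np.linalg.lstsq(A,o2-o1,rcond=None)[0]
    p,q=o1+t[0]*d1,o2+t[1]*d2;return (p+q)/2,np.linalg.norm(p-q)
E
python3 - <<'E'
from h import *
a=snap('scene','s0.png');b=snap('top','t0.png')
cv2.imwrite('pics/c0.png',cv2.resize(np.hstack([a,b]),(800,300))[:,:,::-1])
s=read_state();print(s)
for n in ['front_cap_top','rear_cap_top','flap_bar','flap_hinge','chamber_mouth','extractor','beeswax','pencil','scissors','counter_front']:
    r={}
    for c in ['scene','top']:
        for x in place_of(c,n)[:2]: print(n,c,px(x['at']).round(1),round(x['conf'],2)); r.setdefault(c,px(x['at']))
    if len(r)==2: p,e=tri('scene',r['scene'],'top',r['top']);print('  3d',p.round(4),e.round(4))
E
```

```text
{'time_s': 0.1, 'joint_pos': array([ 1.2817991 ,  0.68992576, -0.19453255,  1.5662317 ,  0.1572679 ,
        0.90249377, -0.21508462]), 'joint_velocities': array([-0.00111692, -0.0005009 , -0.00035921, -0.00491256,  0.00057111,
       -0.00238172, -0.00108851]), 'tau': array([-2.73725957e-03, -5.40602231e+01, -1.27125274e+00, -1.58986098e+01,
        9.38518206e-03,  4.37131137e-03,  1.14039457e-05]), 'ee_pos': array([ 0.19805131, -0.59217848,  0.23055076]), 'eef_rot': array([ 9.86996690e-01,  1.60738411e-01, -1.76240840e-04, -8.16640069e-04]), 'force': array([ 0.28114523, -0.31684309,  0.68120264]), 'moment': array([ 0.01594695, -0.03168018, -0.02902713]), 'grip_width': 0.9969361707448474}
front_cap_top scene [261.8 184.2] 0.86
front_cap_top top [259.6 199.9] 0.57
  3d [ 0.5298 -0.1083  0.1476] 0.0065
rear_cap_top scene [248.7 160.4] 0.74
rear_cap_top scene [232.7 225.1] 0.41
rear_cap_top top [265.2 172.1] 0.87
rear_cap_top top [297.8 199.7] 0.29
  3d [ 0.6077 -0.1258  0.167 ] 0.0043
flap_bar scene [218.6 198. ] 0.73
flap_bar top [212.1 201.1] 0.84
  3d [0.5249 0.0263 0.19  ] 0.0005
flap_hinge scene [204.3 181.1] 0.65
flap_hinge top [223.1 160. ] 0.65
  3d [ 0.6559 -0.0037  0.1272] 0.0097
chamber_mouth scene [214.1 200.9] 0.69
chamber_mouth top [221.3 180.6] 0.59
  3d [0.5993 0.0047 0.1004] 0.0095
extractor scene [231.1 223.6] 0.92
extractor top [240.2 197.1] 0.81
  3d [ 0.5749 -0.0386 -0.0103] 0.0108
beeswax scene [288.  193.3] 0.57
beeswax top [298.7 195.3] 0.59
  3d [ 0.5675 -0.2352 -0.0062] 0.0102
pencil scene [177.5 231.9] 0.46
pencil top [193.2 175.2] 0.52
pencil top [238.3 198.4] 0.42
  3d [ 6.447e-01  1.074e-01 -4.000e-04] 0.0032
scissors scene [350.5 166.4] 0.58
scissors top [370.8 211.5] 0.62
  3d [ 0.5099 -0.4543  0.0171] 0.0023
counter_front scene [267.8 274.3] 0.91
counter_front top [229.5 258.3] 0.86
  3d [ 0.3747 -0.0065 -0.0031] 0.0013
```

View pics/c0.png

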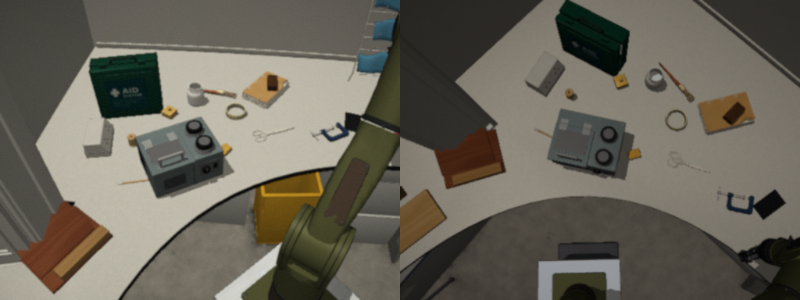

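```bash
cat >> h.py <<'E'
from scipy.optimize import least_squares
def pts(capf=.007,capr=.007):
    return {'front_cap_top':[-.022,-.079,.157+capf],'rear_cap_top':[.066,-.079,.157+capr],'flap_bar':[-.05,.05,.179],'flap_hinge':[.07,.05,.135],'chamber_mouth':[0,.05,.135],'extractor':[0,0,0]}
def E(p,q): 
    return R.from_euler('z',p[2]).apply(q)+np.array([p[0],p[1],0])
E
python3 - <<'E'
from h import *
ob=[('front_cap_top','scene',261.8,184.2),('front_cap_top','top',259.6,199.9),('rear_cap_top','scene',248.7,160.4),('rear_cap_top','top',265.2,172.1),('flap_bar','scene',218.6,198),('flap_bar','top',212.1,201.1),('flap_hinge','scene',204.3,181.1),('flap_hinge','top',223.1,160),('chamber_mouth','scene',214.1,200.9),('chamber_mouth','top',221.3,180.6),('extractor','scene',231.1,223.6),('extractor','top',240.2,197.1)]
def f(x):
    P=pts();return np.concatenate([proj(c,E(x,P[n]))-[u,v] for n,c,u,v in ob])
s=least_squares(f,[.56,-.04,-.2],loss='soft_l1');print(s.x,np.degrees(s.x[2]));print(f(s.x).reshape(-1,2).round(1))
for n,q in pts().items(): print(n,E(s.x,q).round(4))
a=cv2.imread('pics/s0.png');b=cv2.imread('pics/t0.png')
A=cv2.resize(a[130:260,160:310],None,fx=2.66,fy=2.66);B=cv2.resize(b[130:260,170:320],None,fx=2.66,fy=2.66)
cv2.imwrite('pics/c1.png',np.hstack([A,B]))
E
```

```text
[ 0.56667667 -0.03556161 -0.24901923] -14.267750662080726
[[-0.9 -3.4]
 [ 0.2  1.2]
 [-0.7 -0.4]
 [ 1.4 -0.4]
 [-0.5  1.5]
 [ 0.8 -1.4]
 [-0.  -0.6]
 [ 1.2  3.4]
 [-1.2 -3.1]
 [-2.7  5.4]
 [ 2.5  0.3]
 [-2.3  0.9]]
front_cap_top [ 0.5259 -0.1067  0.164 ]
rear_cap_top [ 0.6112 -0.1284  0.164 ]
flap_bar [0.5305 0.0252 0.179 ]
flap_hinge [ 0.6468 -0.0044  0.135 ]
chamber_mouth [0.579  0.0129 0.135 ]
extractor [ 0.5667 -0.0356  0.    ]
```

View pics/c1.png

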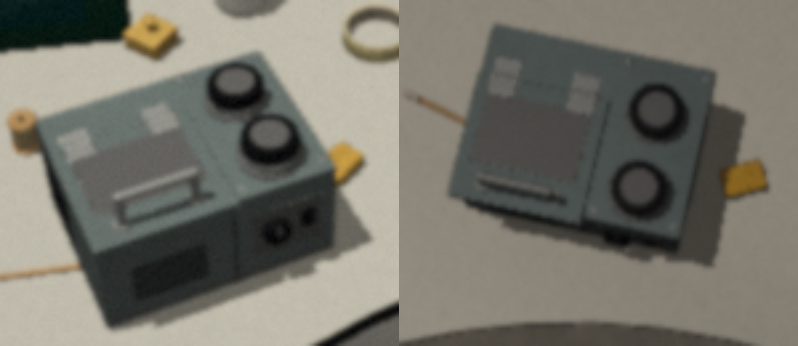

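The scene view shows both caps and the bar clear, with the extractor yawed about -14°. Next I move above the caps for a close wrist view.

send_rows --pt "0 0 -4 4 -3 -6 0" --pt "0 0 -57 46 -36 -10 0" --pt "0 0 -57 46 -36 -10 0" --pt "0 0 -57 46 -36 -10 0" --pt "0 0 -57 46 -36 -10 0" --pt "0 0 -57 46 -36 -10 0" --pt "0 0 -57 46 -36 -10 0" --pt "0 0 -57 46 -36 -10 0" --pt "0 0 -57 46 -36 -10 0" --pt "0 0 -57 46 -36 -10 0" --pt "0 0 -57 46 -36 -10 0" --pt "0 0 -57 46 -36 -10 0" --pt "0 0 -57 46 -36 -10 0" --pt "0 0 -57 46 -36 -10 0" --pt "0 0 -57 46 -36 -10 0"

```text
time_s: 2.98
ee_pos: [0.5201, -0.1061, 0.3313]
eef_rot: [0.791, 0.612, -0.0, 0.0]
force: [-0.4, -0.4, -0.9]
grip_width: -0.002
```

```bash
cat >> h.py <<'E'
def goal(p,yaw=None,quat=None):
    """row numbers to reach world TCP p with tool down and tool y at azimuth yaw (deg)"""
    s=read_state();Rc=R.from_quat(s['eef_rot'])
    if yaw is not None:
        y=np.radians(yaw);ty=np.array([np.cos(y),np.sin(y),0]);tz=np.array([0,0,-1.]);Rg=R.from_matrix(np.stack([np.cross(ty,tz),ty,tz],1))
    else: Rg=Rc
    return np.concatenate([np.degrees((Rc.inv()*Rg).as_rotvec()),Rc.inv().apply(np.array(p)-s['ee_pos'])*100]).round(2)
def look(cam,names):
    o=[]
    for n in names:
        for x in place_of(cam,n)[:2]: print(n,cam,px(x['at']).round(1),round(x['conf'],2)); o.append((n,px(x['at']),x['conf']))
    return o
E
python3 - <<'E'
from h import *
s=read_state();print(s['time_s'],s['joint_pos'].round(2),s['ee_pos'],s['eef_rot'].round(4),s['force'].round(1))
im=snap('wrist','w1.png')
P=pts()
for n,uv,c in look('wrist',list(P)): print('   ',n,atz('wrist',uv,P[n][2]).round(4))
E
```

```text
2.975 [ 0.45  0.48 -0.53  1.7   0.27  1.04 -0.43] [ 0.52005921 -0.10608811  0.33129474] [ 7.911e-01  6.117e-01 -1.000e-04  1.000e-04] [-0.4 -0.4 -0.9]
front_cap_top wrist [267.7 169. ] 0.79
rear_cap_top wrist [356.5 170.2] 0.87
rear_cap_top wrist [234.1  19.1] 0.59
flap_bar wrist [233.2  18.6] 0.83
flap_hinge wrist [363.9  30.7] 0.73
chamber_mouth wrist [287.2  29.2] 0.77
extractor wrist [282.7  88.8] 0.63
    front_cap_top [ 0.5299 -0.1035  0.164 ]
    rear_cap_top [ 0.6122 -0.1258  0.164 ]
    rear_cap_top [0.5339 0.0311 0.164 ]
    flap_bar [0.5335 0.0284 0.179 ]
    flap_hinge [ 0.6501 -0.0024  0.135 ]
    chamber_mouth [0.5797 0.0164 0.135 ]
    extractor [ 0.5731 -0.0352  0.    ]
```

View pics/w1.png

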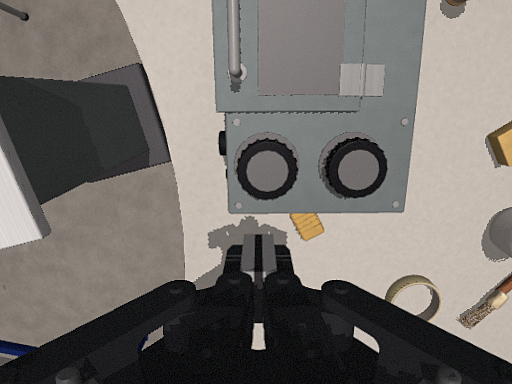

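send_rows --pt "0 0 0 0.4 0.85 5 0" --pt "0 0 0 0.4 0.85 10 0" --pt "0 0 0 0.4 0.85 15 0" --pt "0 0 0 0.4 0.85 15.8 0" --pt "0 0 0 0.4 0.85 16.3 0" --pt "0 0 0 0.4 0.85 16.7 0" --pt "0 0 0 0.4 0.85 17 0" --pt "0 0 0 0.4 0.85 17.3 0" --pt "0 0 0 0.4 0.85 17.5 0" --pt "0 0 0 0.4 0.85 17.5 0"

```text
time_s: 4.58
ee_pos: [0.5311, -0.1036, 0.1585]
eef_rot: [0.791, 0.612, 0.002, 0.002]
force: [-0.1, -0.2, 4.9]
grip_width: 0.006
```

send_rows --pt "0 0 0 0 0 0.3 0" --pt "0 0 0 0 0 0.6 0" --pt "0 0 0 0 0 0.9 0" --pt "0 0 0 0 0 0.9 0" --pt "0 0 0 0 0 0.9 0"

```text
time_s: 5.2
ee_pos: [0.5315, -0.1036, 0.1561]
eef_rot: [0.791, 0.612, 0.002, 0.004]
force: [-16.6, 1.6, 62.1]
grip_width: -0.004
```

send_rows --pt "0 0 0 0 0 -3 0" --pt "0 0 0 0 0 -5 0" --pt "0 0 0 0 5 -5 0" --pt "0 0 0 0 8.6 -5 0" --pt "0 0 0 0 8.6 -3 0" --pt "0 0 0 0 8.6 -2 0" --pt "0 0 0 0 8.6 -1.5 0" --pt "0 0 0 0 8.6 -1 0" --pt "0 0 0 0 8.6 -0.6 0" --pt "0 0 0 0 8.6 -0.4 0" --pt "0 0 0 0 8.6 -0.2 0" --pt "0 0 0 0 8.6 -0.2 0" --pt "0 0 0 0 8.6 -0.2 0"

```text
time_s: 6.82
ee_pos: [0.6127, -0.1252, 0.1564]
eef_rot: [0.791, 0.612, 0.0, 0.002]
force: [-14.5, 1.4, 41.1]
grip_width: -0.0
```

send_rows --pt "0 0 0 0 0 -5 0" --pt "0 0 0 3 -4 -10 3.5" --pt "0 0 0 6.4 -9 -15 3.5" --pt "0 0 0 6.4 -9 -18 3.5" --pt "0 0 0 6.4 -9 -18 3.5" --pt "0 0 0 6.4 -9 -18 3.5"

```text
time_s: 7.58
ee_pos: [0.5414, -0.0414, 0.3293]
eef_rot: [0.791, 0.612, -0.0, 0.0]
force: [-0.6, -0.5, -0.3]
grip_width: 0.411
```

```bash
python3 - <<'E'
from h import *
s=read_state();print(s['time_s'],s['joint_pos'].round(2),s['ee_pos'],s['eef_rot'].round(4),s['grip_width'])
im=snap('wrist','w2.png')
P=pts(0,0)
for n,uv,c in look('wrist',list(P)): print('   ',n,atz('wrist',uv,P[n][2]).round(4))
print(find_in('wrist','flap_bar')[:1])
E
```

```text
7.575 [ 0.32  0.5  -0.52  1.67  0.28  1.05 -0.55] [ 0.54144609 -0.04136268  0.32930057] [ 7.909e-01  6.120e-01 -3.000e-04  5.000e-04] 0.411111554753178
rear_cap_top wrist [348.3 234.2] 0.87
flap_bar wrist [229.3 100.9] 0.85
flap_hinge wrist [353.2 105.3] 0.85
chamber_mouth wrist [280.5 106.6] 0.81
chamber_mouth wrist [274.7 137.5] 0.42
extractor wrist [277.  139.6] 0.82
    rear_cap_top [ 0.6146 -0.127   0.157 ]
    flap_bar [0.5341 0.0306 0.179 ]
    flap_hinge [ 0.6476 -0.0033  0.135 ]
    chamber_mouth [0.5777 0.0131 0.135 ]
    chamber_mouth [ 0.5649 -0.015   0.135 ]
    extractor [ 0.5697 -0.0361  0.    ]
[{'rect': [0.4018, 0.049, 0.7092, 0.4755], 'conf': 0.65}]
```

View pics/w2.png

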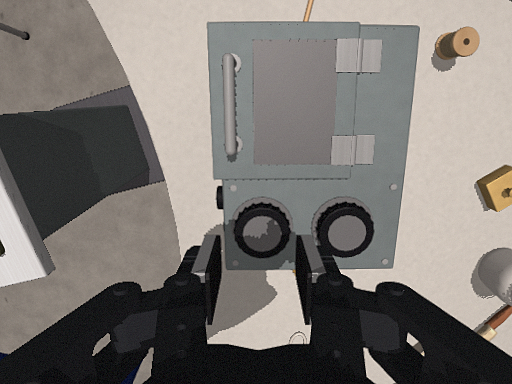

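send_rows --pt "0 0 0 3.5 -2.5 4 3.5" --pt "0 0 0 6.7 -2.5 8 3.5" --pt "0 0 0 6.7 -2.5 12 3.5" --pt "0 0 0 6.7 -2.5 15 3.5" --pt "0 0 0 6.7 -2.5 16.7 3.5" --pt "0 0 0 6.7 -2.5 16.7 3.5"

```text
time_s: 8.72
ee_pos: [0.5334, 0.0303, 0.161]
eef_rot: [0.791, 0.612, -0.001, -0.001]
force: [0.7, -0.7, 1.0]
grip_width: 0.415
```

send_rows --pt "0 0 0 0 0 0 0.5" --pt "0 0 0 0 0 0 0.5" --pt "0 0 0 0 0 0 0.5" --pt "0 0 0 0 0 0 0.5" --pt "0 0 0 0 0 0 0.5" --force 30

```text
time_s: 9.35
ee_pos: [0.5345, 0.0307, 0.1631]
eef_rot: [0.791, 0.612, 0.0, 0.0]
force: [-2.4, 1.8, 5.9]
grip_width: 0.103
```

```bash
python3 - <<'E'
from h import *
s=read_state();print(s['ee_pos'],s['joint_pos'].round(2),s['grip_width'])
b=s['ee_pos']+[0,0,.019]
# bar path in (back, up) relative to start, along tool y / -z
for th in [.1,.2,.35,.5,.65,.8,.95,1.1,1.25,1.4,1.55,1.7]:
    c,S=np.cos(th),np.sin(th)
    print(th,round((-.12*c+.044*S+.12)*100,2),round(-(.12*S+.044*c-.044)*100,2))
E
```

```text
[0.5345323  0.03070938 0.16312388] [ 0.11  0.69 -0.42  1.9   0.45  0.64 -0.84] 0.10301059036282444
0.1 0.5 -1.18
0.2 1.11 -2.3
0.35 2.24 -3.85
0.5 3.58 -5.21
0.65 5.11 -6.37
0.8 6.8 -7.27
0.95 8.6 -7.92
1.1 10.48 -8.29
1.25 12.39 -8.38
1.4 14.3 -8.17
1.55 16.15 -7.69
1.7 17.91 -6.93
```

send_rows --pt "0 0 0 0 0.5 -1.2 0.5" --pt "0 0 0 0 1.1 -2.3 0.5" --pt "0 0 0 0 1.6 -3.1 0.5" --pt "0 0 0 0 2.25 -3.85 0.5" --pt "0 0 0 0 2.9 -4.55 0.5" --pt "0 0 0 0 3.6 -5.2 0.5" --pt "0 0 0 0 4.3 -5.8 0.5" --pt "0 0 0 0 5.1 -6.4 0.5" --pt "0 0 0 0 6 -6.85 0.5" --pt "0 0 0 0 6.8 -7.3 0.5"

```text
time_s: 10.6
ee_pos: [0.5973, 0.0148, 0.2372]
eef_rot: [0.79, 0.613, -0.002, -0.002]
force: [-10.4, 3.4, 13.5]
grip_width: 0.098
```

send_rows --pt "0 0 0 0 0.9 -0.35 0.5" --pt "0 0 0 0 1.8 -0.6 0.5" --pt "0 0 0 0 2.7 -0.85 0.5" --pt "0 0 0 0 3.7 -1.0 0.5" --pt "0 0 0 0 4.7 -1.1 0.5" --pt "0 0 0 0 5.6 -1.1 0.5" --pt "0 0 0 0 6.6 -1.0 0.5" --pt "0 0 0 0 7.5 -0.9 0.5" --pt "0 0 0 0 8.4 -0.65 0.5" --pt "0 0 0 0 9.35 -0.4 0.5" --pt "0 0 0 0 10.2 -0.1 0.5" --pt "0 0 0 0 11.1 0.35 0.5" --pt "0 0 0 0 11.1 0.35 0.5"

```text
time_s: 12.22
ee_pos: [0.7095, -0.0138, 0.2311]
eef_rot: [0.791, 0.612, 0.002, 0.0]
force: [2.2, 4.9, -0.4]
grip_width: 0.104
```

```bash
python3 - <<'E'
from h import *
s=read_state();print(s['ee_pos'],s['joint_pos'].round(2),s['grip_width'],s['moment'].round(2))
a=snap('scene','s3.png');b=snap('top','t3.png')
A=cv2.resize(a[110:260,150:310],None,fx=2.5,fy=2.5);B=cv2.resize(b[110:260,160:320],None,fx=2.5,fy=2.5)
cv2.imwrite('pics/c3.png',np.hstack([A,B])[:,:,::-1])
E
```

```text
[ 0.70949175 -0.01379178  0.23114956] [ 0.17  0.84 -0.46  1.27  0.38  1.12 -0.58] 0.10447744928559305 [ 1.06 -0.48  0.03]
```

View pics/c3.png

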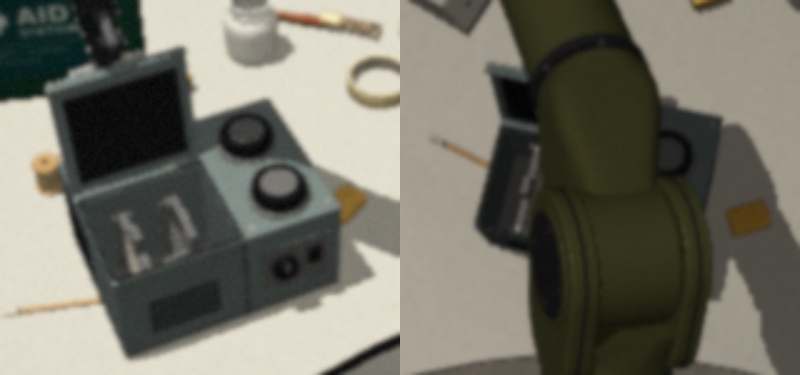

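The flap stands past upright, and both plates are visible; the left tab looks short. Now I release and retreat upward.

send_rows --pt "0 0 0 0 0 0 2.4" --pt "0 0 0 0 0 0 2.4" --pt "0 0 0 0 0 0 2.4" --pt "0 0 0 0 0 -2 2.4" --pt "0 0 0 0 0 -6 2.4" --pt "0 0 0 0 0 -12 2.4" --pt "0 0 0 0 0 -12 2.4" --pt "0 0 0 0 -6 -12.5 2.4" --pt "0 0 0 -3 -12 -12.5 2.4" --pt "0 0 0 -6 -16.5 -12.5 2.4" --pt "0 0 0 -6 -16.5 -12.5 2.4"

```text
time_s: 13.7
ee_pos: [0.5262, -0.0343, 0.3552]
eef_rot: [0.791, 0.611, -0.005, -0.001]
force: [1.0, 0.3, -0.9]
grip_width: 0.284
```

```bash
python3 - <<'E'
from h import *
s=read_state();print(s['time_s'],s['ee_pos'],s['joint_pos'].round(2),s['eef_rot'].round(4),s['force'].round(1))
snap('wrist','w4.png');snap('scene','s4.png');snap('top','t4.png')
Z={'pleated_plate_tab':.120,'chamber_mouth':.135,'pleated_plate':.012,'mesh_plate':.012,'front_cap_top':.157,'rear_cap_top':.157,'flap_hinge':.135}
for c in ['wrist','scene','top']:
  for n,uv,k in look(c,list(Z)): print('   ',n,atz(c,uv,Z[n]).round(4))
E
```

```text
13.7 [ 0.52616744 -0.03425364  0.3551841 ] [ 0.32  0.46 -0.54  1.66  0.26  1.11 -0.55] [ 0.7913  0.6114 -0.0051 -0.0008] [ 1.   0.3 -0.9]
pleated_plate_tab wrist [296.2  80.7] 0.96
pleated_plate_tab wrist [311.9 249.6] 0.71
chamber_mouth wrist [298.9 105.8] 0.87
mesh_plate wrist [289.  122.3] 0.85
front_cap_top wrist [279.9 224.3] 0.73
front_cap_top wrist [487.6 107. ] 0.2
rear_cap_top wrist [358.  227.5] 0.91
rear_cap_top wrist [288.2 139.3] 0.69
flap_hinge wrist [365.8 105.9] 0.91
flap_hinge wrist [277.1 227.1] 0.22
    pleated_plate_tab [0.5951 0.044  0.12  ]
    pleated_plate_tab [ 0.5701 -0.1582  0.12  ]
    chamber_mouth [0.5905 0.018  0.135 ]
    mesh_plate [ 0.5851 -0.0081  0.012 ]
    front_cap_top [ 0.5401 -0.0998  0.157 ]
    front_cap_top [ 0.7776 -0.0284  0.157 ]
    rear_cap_top [ 0.6236 -0.1255  0.157 ]
    rear_cap_top [ 0.57   -0.0108  0.157 ]
    flap_hinge [6.603e-01 4.000e-04 1.350e-01]
    flap_hinge [ 0.5354 -0.1113  0.135 ]
pleated_plate_tab scene [204.5 201.9] 0.52
chamber_mouth scene [211.9 199.5] 0.74
pleated_plate scene [211.3 228.5] 0.64
mesh_plate scene [224.4 223.8] 0.76
mesh_plate scene [248.6 160.2] 0.47
front_cap_top scene [262.2 182.5] 0.72
rear_cap_top scene [250.9 163.2] 0.7
flap_hinge scene [203.4 180.2] 0.86
    pleated_plate_tab [0.593  0.0322 0.12  ]
    chamber_mouth [0.5757 0.0184 0.135 ]
    pleated_plate [0.5843 0.0285 0.012 ]
    mesh_plate [ 0.575  -0.0103  0.012 ]
    mesh_plate [ 0.7416 -0.2228  0.012 ]
    front_cap_top [ 0.5243 -0.1095  0.157 ]
    rear_cap_top [ 0.6019 -0.1311  0.157 ]
    flap_hinge [ 0.6492 -0.0032  0.135 ]
front_cap_top top [189.7 175.6] 0.65
rear_cap_top top [264.5 172.3] 0.75
    front_cap_top [0.6072 0.0944 0.157 ]
    rear_cap_top [ 0.6112 -0.1222  0.157 ]
```

View pics/w4.png

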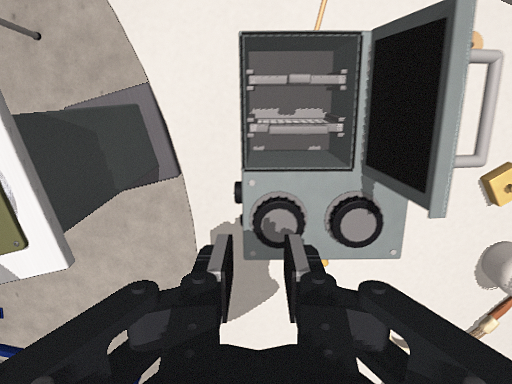

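Left plate has the short tab at (300,78) and the right one the long tab, so the pleated plate is in the left guide. Re-measuring with the arm settled.

```bash
python3 - <<'E'
from h import *
for i in range(3):get_image('wrist')
s=read_state();print(s['time_s'],s['ee_pos'],s['joint_velocities'].round(3))
print(np.array(calibration('wrist')['tool_from_camera']).round(3))
get_image('wrist')
Z={'pleated_plate_tab':.120,'chamber_mouth':.135,'front_cap_top':.157,'rear_cap_top':.157,'flap_hinge':.135}
for n,uv,k in look('wrist',list(Z)): print('   ',n,atz('wrist',uv,Z[n]).round(4))
for u in [(289,78),(311,78),(300,78)]: print(atz('wrist',u,.129).round(4))
E
```

```text
15.05 [ 0.53280075 -0.03120253  0.35678292] [ 0.001 -0.     0.    -0.001  0.     0.     0.001]
[[ 0.001 -0.96  -0.28   0.071]
 [ 1.     0.     0.001 -0.001]
 [-0.001 -0.28   0.96  -0.142]
 [ 0.     0.     0.     1.   ]]
pleated_plate_tab wrist [290.   87.1] 0.8
chamber_mouth wrist [290.  111.8] 0.85
front_cap_top wrist [270.5 227.5] 0.58
rear_cap_top wrist [348.9 232.5] 0.75
flap_hinge wrist [356.8 109.3] 0.95
    pleated_plate_tab [0.5866 0.0386 0.12  ]
    chamber_mouth [0.5794 0.0138 0.135 ]
    front_cap_top [ 0.5286 -0.1014  0.157 ]
    rear_cap_top [ 0.6122 -0.1295  0.157 ]
    flap_hinge [ 0.6498 -0.0013  0.135 ]
[0.5869 0.048  0.129 ]
[0.6096 0.0422 0.129 ]
[0.5982 0.0451 0.129 ]
```

send_rows --pt "0 0 -10 2 1 0 3.5" --pt "0 0 -20 4 2 0 3.5" --pt "0 0 -30 6 3 0 3.5" --pt "0 0 -40 8.2 3.4 0 3.5" --pt "0 0 -50 8.2 3.4 2 3.5" --pt "0 0 -60 8.2 3.4 4 3.5" --pt "0 0 -70 8.2 3.4 6 3.5" --pt "0 0 -80 8.2 3.4 6 3.5" --pt "0 0 -90 8.2 3.4 6 3.5" --pt "0 0 -90 8.2 3.4 6 3.5" --pt "0 0 -90 8.2 3.4 6 3.5" --pt "0 0 -90 8.2 3.4 6 3.5"

```text
time_s: 16.85
ee_pos: [0.5863, 0.0397, 0.2969]
eef_rot: [0.127, 0.992, -0.0, 0.0]
force: [0.7, 0.2, 0.7]
grip_width: 0.409
```

```bash
python3 - <<'E'
from h import *
s=read_state();print(s['time_s'],s['ee_pos'],s['eef_rot'].round(3),s['joint_pos'].round(2),s['joint_velocities'].round(3))
snap('wrist','w5.png');snap('scene','s5.png')
Z={'pleated_plate_tab':.120,'chamber_mouth':.135,'front_cap_top':.157,'rear_cap_top':.157,'flap_hinge':.135}
for c in ['wrist','scene']:
  for n,uv,k in look(c,list(Z)): print('   ',n,atz(c,uv,Z[n]).round(4))
E
```

```text
16.85 [0.58629386 0.03971055 0.29693168] [ 0.127  0.992 -0.     0.   ] [ 0.35  0.69 -0.92  1.58  0.59  1.17  0.62] [ 0.001 -0.    -0.003  0.001  0.002  0.     0.006]
pleated_plate_tab wrist [261.2 173.1] 0.8
chamber_mouth wrist [227.9 175.4] 0.77
chamber_mouth wrist [201.9 152.2] 0.58
front_cap_top wrist [ 78.8 158.2] 0.88
front_cap_top wrist [ 96. 255.] 0.74
rear_cap_top wrist [ 96.6 253.2] 0.8
flap_hinge wrist [260.8 173.3] 0.69
flap_hinge wrist [233.1 241.8] 0.6
    pleated_plate_tab [0.589  0.0427 0.12  ]
    chamber_mouth [0.5799 0.0125 0.135 ]
    chamber_mouth [ 0.5527 -0.0048  0.135 ]
    front_cap_top [ 0.5275 -0.1067  0.157 ]
    front_cap_top [ 0.6186 -0.1279  0.157 ]
    rear_cap_top [ 0.617  -0.1265  0.157 ]
    flap_hinge [0.5857 0.043  0.135 ]
    flap_hinge [ 0.6469 -0.0012  0.135 ]
pleated_plate_tab scene [204.8 203.9] 0.69
pleated_plate_tab scene [206.6 231.1] 0.32
chamber_mouth scene [216.1 197. ] 0.86
chamber_mouth scene [208.6 230.3] 0.6
front_cap_top scene [265.  182.8] 0.65
front_cap_top scene [223.3 223.2] 0.25
rear_cap_top scene [249.2 162.1] 0.82
rear_cap_top scene [205.8 179. ] 0.36
flap_hinge scene [201.6 181.1] 0.68
flap_hinge scene [221.7 222.2] 0.65
    pleated_plate_tab [0.5866 0.0355 0.12  ]
    pleated_plate_tab [0.5075 0.0824 0.12  ]
    chamber_mouth [0.576  0.0048 0.135 ]
    chamber_mouth [0.4958 0.0824 0.135 ]
    front_cap_top [ 0.5188 -0.1147  0.157 ]
    front_cap_top [0.4758 0.0499 0.157 ]
    rear_cap_top [ 0.6084 -0.1302  0.157 ]
    rear_cap_top [ 0.6295 -0.0007  0.157 ]
    flap_hinge [0.6495 0.0026 0.135 ]
    flap_hinge [0.4966 0.0422 0.135 ]
```

View pics/w5.png

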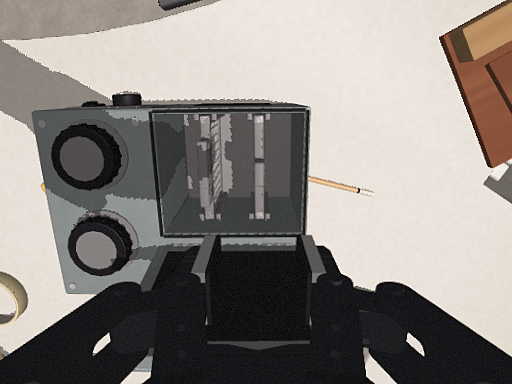

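send_rows --pt "0 0 0 0 0.15 4 3.5" --pt "0 0 0 0 0.15 8 3.5" --pt "0 0 0 0 0.15 12 3.5" --pt "0 0 0 0 0.15 15 3.5" --pt "0 0 0 0 0.15 17 3.5" --pt "0 0 0 0 0.15 18.5 3.5" --pt "0 0 0 0 0.15 19.3 3.5" --pt "0 0 0 0 0.15 19.3 3.5"

```text
time_s: 18.45
ee_pos: [0.5868, 0.0412, 0.1038]
eef_rot: [0.126, 0.992, -0.0, 0.0]
force: [-0.1, -0.0, -0.3]
grip_width: 0.409
```

send_rows --pt "0 0 0 0 0 0 0.3" --pt "0 0 0 0 0 0 0.3" --pt "0 0 0 0 0 0 0.3" --pt "0 0 0 0 0 0 0.3" --pt "0 0 0 0 0 0 0.3" --pt "0 0 0 0 0 0 0.3" --force 40

```text
time_s: 19.2
ee_pos: [0.5873, 0.0412, 0.1047]
eef_rot: [0.126, 0.992, 0.0, 0.001]
force: [-0.3, -1.0, 6.4]
grip_width: 0.109
```

send_rows --pt "0 0 0 0 0 -0.5 0.3" --pt "0 0 0 0 0 -1.2 0.3" --pt "0 0 0 0 0 -2 0.3" --pt "0 0 0 0 0 -3 0.3" --pt "0 0 0 0 0 -4 0.3" --pt "0 0 0 0 0 -4 0.3"

```text
time_s: 19.95
ee_pos: [0.5873, 0.0414, 0.1449]
eef_rot: [0.126, 0.992, 0.0, 0.001]
force: [0.3, 0.1, -2.2]
grip_width: 0.111
```

send_rows --pt "0 0 0 0 0 -2 0.3" --pt "0 0 0 0 0 -4 0.3" --pt "0 0 0 0 0 -6.5 0.3" --pt "0 0 0 0 0 -9 0.3" --pt "0 0 0 0 0 -11.5 0.3" --pt "0 0 0 0 0 -14 0.3" --pt "0 0 0 0 0 -16.5 0.3" --pt "0 0 0 0 0 -18.5 0.3" --pt "0 0 0 0 0 -19 0.3" --pt "0 0 0 2 0 -19 0.3" --pt "0 0 0 5 0 -19 0.3" --pt "0 0 0 8 0 -19 0.3" --pt "0 0 0 9 0 -19 0.3" --pt "0 0 0 9 0 -19 0.3"

```text
time_s: 21.7
ee_pos: [0.4996, 0.0635, 0.334]
eef_rot: [0.126, 0.992, -0.0, 0.0]
force: [1.2, -0.4, -1.7]
grip_width: 0.104
```

send_rows --pt "0 0 5 0 0 0 0.3" --pt "0 0 12 0 0 0 0.3" --pt "0 0 19 0 0 0 0.3" --pt "0 0 26 0 0 0 0.3" --pt "0 0 33 0 0 0 0.3" --pt "0 0 40 0 0 0 0.3" --pt "0 0 47 0 0 0 0.3" --pt "0 0 54 0 0 0 0.3" --pt "0 0 61 0 0 0 0.3" --pt "0 0 68 0 0 0 0.3" --pt "0 0 73 0 0 0 0.3" --pt "0 0 75 0 0 0 0.3" --pt "0 0 75 0 0 0 0.3" --pt "0 0 75 0 0 0 0.3" --pt "0 0 75 0 0 0 0.3" --pt "0 0 75 0 0 0 0.3"

```text
time_s: 23.7
ee_pos: [0.4995, 0.0637, 0.3338]
eef_rot: [0.704, 0.71, -0.0, 0.0]
force: [-1.3, -0.2, -1.7]
grip_width: 0.11
```

```bash
python3 - <<'E'
from h import *
s=read_state();print(s['time_s'],s['ee_pos'],s['eef_rot'].round(3),s['joint_pos'].round(2),s['joint_velocities'].round(3),s['force'].round(1),s['grip_width'])
a=snap('scene','s6.png');w=snap('wrist','w6.png')
A=cv2.resize(a[90:262,150:322],(400,400));B=cv2.resize(w,(400,300));B=cv2.copyMakeBorder(B,0,100,0,0,0)
cv2.imwrite('pics/c6.png',np.hstack([A,B])[:,:,::-1])
for c in ['scene','wrist']: look(c,['pleated_plate','mesh_plate','pleated_plate_tab','front_cap_top','rear_cap_top'])
print('exp',proj('scene',s['ee_pos']+[0,0,.019-.108]),proj('scene',s['ee_pos']+[0,0,.019]))
E
```

```text
23.7 [0.4995163  0.06366473 0.33378643] [ 0.704  0.71  -0.     0.   ] [ 0.18  0.45 -0.62  1.76  0.3   1.02 -0.53] [-0.001 -0.001 -0.001  0.001 -0.002 -0.    -0.   ] [-1.3 -0.2 -1.7] 0.11042423487710432
pleated_plate scene [211.7 194.9] 0.67
mesh_plate scene [221.7 221.2] 0.45
pleated_plate_tab scene [209.  162.6] 0.86
front_cap_top scene [262.7 181.2] 0.63
rear_cap_top scene [209.6 194.6] 0.52
rear_cap_top scene [231.1 224.2] 0.17
pleated_plate wrist [255.5 200. ] 0.94
mesh_plate wrist [309.1 203.3] 0.77
pleated_plate_tab wrist [259.2 274.4] 0.78
front_cap_top wrist [280.7 315.1] 0.69
front_cap_top wrist [509.  291.8] 0.59
rear_cap_top wrist [352.8 331.8] 0.6
exp [209.76742937 196.01305028] [205.01923311 162.22327626]
```

View pics/c6.png

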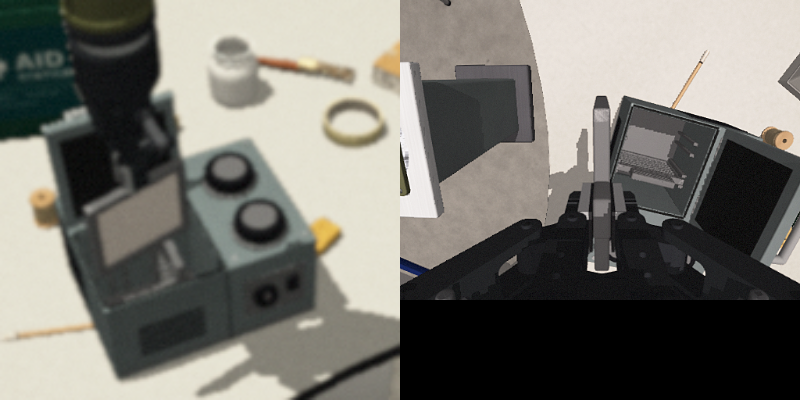

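```bash
python3 -c "
from h import *
job_done();s=read_state();print(s['time_s'],s['ee_pos'],s['grip_width'],s['force'])"
```

```text
the job is handed in; nothing more can be done
the job is handed in; nothing more can be done
```

I completed all the steps in order and handed the job in at about 24 s of the 72 s allowed. The hand-in gives no verdict, and my state reading after it was refused.

- **Caps:** I pushed both down with closed fingers while the flap was shut. The fingertips stopped at 156.1 mm (front, 62 N) and 156.4 mm (rear, 41 N), against 157 mm for fully home.
- **Flap:** I swung it up by the bar to an intended 1.7 rad and released it. Later pictures show it still standing open; I did not measure the final angle.
- **Plate:** The short tab was in the left guide. I gripped it with 40 N, drew it straight up and moved it about 90 mm towards the robot. I then turned it so a broad face points to the front.

**Last checks:**
- The arm was at rest and the gripper still held the tab, about 9 mm open.
- The plate's lower edge worked out at about 245 mm above the counter; 165 mm was needed. The plate detection in the scene camera agreed to about 2 pixels.
- The pictures show the plate upright and clear, and the mesh plate still in its guide.
- I did not measure the wax, pencil and scissors at the end. The arm never worked near them, and the wax and pencil look unmoved in the last pictures.

**Disagreements:** Some network detections were false, such as extra hits for cap tops and tabs in wrong places. One wrist view taken while the arm was still settling was about 10 mm off, so I measured again before grasping.

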